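Mix a sample and open its push-and-turn cap

TASK

Stand the white square sample bottle with the red cap in the square blue cup of the grey bench mixer, keeping it upright, and push it down until the sprung pad in the cup is fully depressed, for about a second, so that it is mixed. Then, with the bottle still standing in the cup, push its safety cap down, twist it anticlockwise (seen from above) until it is free, and lift it straight off. Finish still holding the cap still a few centimetres above the open bottle, which stays standing in the cup; leave the vials, the tape roll and the pocket lamp alone.

Things in the scene. Friction and masses are not known exactly. Their poses are not given: they have to be found in the camera images.
- bottle_center (a point): white square sample bottle, yellow band, loose, about 0.42 kg with its cap, upright. The point is the centre of its square body (52 x 52 mm, 86 mm high), 43 mm above its underside; z up, x and y square to the sides. With its cap on it is 130 mm high. It may be lifted by its body or by its cap: the cap's catches carry the bottle.
- neck_top (a point): centre of the top of the bottle's neck, 109 mm above the bottle's underside, hidden in the cap at first; axes as bottle_center. The neck is 39 mm wide over its tabs; below it a round shoulder, 48 mm wide, reaches from the body up to 92 mm above the underside.
- cap_center (a point): red round ribbed push-and-turn cap, 48 mm wide, 30 mm high, loose, on the bottle; the point is its centre, 72 mm above bottle_center when shut; z up, x along the white mark on its top, parallel to the bottle's x when shut. At least 4 mm down it turns anticlockwise only (from above); turned 36 to 84 degrees against the bottle (best 60) it is free to lift. Grip its upper half.
- cap_mark (a point): outer end of the white mark on the cap's top, 20 mm from the cap's axis and level with its top; when shut it lies on the bottle's +x side, and it swings towards the bottle's +y side as the cap is turned anticlockwise
- liner (a joint): sprung disc in the bottle's mouth on which the cap rests: 0 = cap up (or off), 0.007 = cap pushed fully down (m). Its spring gives about 3 N at first and 8 N fully down.
- cup_mouth (a point): grey bench mixer, fixed, 150 x 130 mm, a square blue cup on top. The point is the centre of the cup's mouth at its lip, 80 mm above the bench; x, y square to the cup, z up. Cup 58 mm square inside, lip flared to 69 mm, 80 mm wide outside. The bottle fits in any quarter turn with 3 mm play a side, and can turn no more than about 7 degrees in it. The raised pad lies 20 mm below the mouth.
- pad (a joint): sprung pad that forms the floor of the mixer's cup: 0 = up, 0.008 = fully depressed (m). It carries the bottle without sinking; about 13 N fully depress it, of which the bottle's own weight gives 4 N.
- vial_0_by: sample vial with a black cap, 25 mm wide, 67 mm high, loose; origin at the centre of its underside; a bystander
- vial_1_by: another such vial; a bystander
- ptfe_tape_by: flat white roll of thread tape, 52 mm wide, 12 mm high, loose; origin at the centre of its underside; a bystander
- pocket_lamp_by: dark pocket lamp lying on its side, 100 mm long, 41 mm thick, loose; origin at the centre of its underside; a bystander
Things that resemble listed ones, but are neither listed nor needed, are in the scene too. Of the things shaped like the part that bears cap_center, the red one is meant.

How it is judged:
On the way, in this order (a step that is already met when the one before it is completed fails the run):
1. the bottle stands upright in the mixer's cup and is pressed down so that the pad is fully depressed (value of joint pad above 0.0065 m and horizontal distance between bottle_center and cup_mouth below 0.01 m and angle between bottle_center's own z axis and vertical below 0.15 rad), for 0.4 s.
2. the cap, pushed down on the neck, is turned anticlockwise against the bottle, which stands in the cup (value of joint liner above 0.003 m and y of cap_mark in the frame of bottle_center above 0.006 m and z of cap_center in the frame of bottle_center below 0.07 m and horizontal distance between bottle_center and cup_mouth below 0.01 m), for 0.04 s.
At the end, for the whole second after the job is handed in: The cap is held still in the fingers, its centre 20 to 128 mm above its shut position and within 30 mm of the bottle's axis, not touching the bottle; the bottle stands at rest in the mixer's cup, upright within 0.15 rad, within 10 mm of the cup's centre and down in it within 7 mm of the raised pad (z of cap_center in the frame of bottle_center between 0.092 and 0.2 m and horizontal distance between cap_center and bottle_center below 0.03 m and contact force between cap and the fingers above 2 N and contact force between cap and bottle below 0.1 N and linear speed of each of cap, bottle below 0.03 m/s and horizontal distance between bottle_center and cup_mouth below 0.01 m and z of bottle_center in the frame of cup_mouth below 0.03 m and angle between bottle_center's own z axis and vertical below 0.15 rad); the arm keeps its last pose, push and grip.
It fails at once if the bottle is tipped by more than 0.6 rad (angle between bottle_center's own z axis and vertical above 0.6 rad).
It fails at once if a vial, the tape roll or the pocket lamp is moved by more than 3 cm (distance of any of vial_0_by, vial_1_by, ptfe_tape_by, pocket_lamp_by from where it was at the start of the episode above 0.03 m).
It also fails if it takes over 45 s, if anything falls off the work surface, if the arm or the gripper's body presses on something with over 40 N, if the wrist force passes 120 N, or if a joint passes its speed limit or range.

ROBOT

A 6-joint arm with a two-finger parallel gripper is mounted at the origin on a cart in front of the work surface, level with it; the furniture and walls round the work are solid. World frame = base frame: x ahead of the robot, y to its left, z up, the work surface at z = 0. Lengths are in m, angles in rad, forces in N, time in s.
With the tool pointing down it reaches from about 0.25 to 0.775 m from the base axis. Payload 4 kg.
Tool frame: the origin (TCP) lies midway between the tips of the shut fingers; the grasp point (between the pads) lies 19 mm behind it; z points along the fingers, x is the direction in which the jaws open and shut, and the axes are right-handed (so a half turn about z gives the same grasp; the last joint's range is limited). The gripper opens to 94 mm and grips with 3 to 60 N. Pads are 16 mm wide; open, the fingers measure 119 mm over their backs; the gripper's body (75 mm by 177 mm) begins 78 mm behind the grasp point.
Start: joints at [1.161, 0.087, 1.371, -0, 1.684, -0.103], TCP at [0.166, 0.524, 0.206] pointing down, gripper open.
Joint ranges: [-3.1, 3.1], [-0.76, 2.03], [0.27, 2.55], [-1.08, 4.22], [0.17, 2.65], [-2.57, 2.57]. Speed limits (rad/s): [2.79, 2.79, 3.14, 3.14, 3.14, 3.14].

INTERFACE

Orientations are given as [roll, pitch, yaw] about the fixed x, y, z axes, in that order (R = Rz(yaw) Ry(pitch) Rx(roll)).
In Python, from bench import robot gives the robot as it stands.
- The arm moves only by the shell command python3 -m handwheel 'ROWS'. ROWS is a JSON object of lists of equal length, an entry for each row: "delta_pos": the shift along the tool's x, y, z in mm, a list of three; "rotation": the turn, a rotation vector about the tool's x, y, z in rad, a list of three; "claw": the closure, from -1 (fully open) to 1 (shut). In form: {"delta_pos": [[tx, ty, tz], ...], "rotation": [[wx, wy, wz], ...], "claw": [claw, ...]}. A call has exactly 8 rows; each row shifts and turns the commanded pose from where the row before left it, along the tool's axes as they then stand; what a row does not reach is not made up. A row lasts 1/8 s, in which the tool goes at most 62.5 mm and 10.7 degrees, less where a joint would pass 70% of its speed; a pose out of reach is approached as far as the arm can. A call with a gripper value outside its range is refused whole. The fingers move at their own pace and stop on an object; the grip force is fixed at half the most. Time passes only in rows, so rows that do not move let the fingers close, or fill a call up. It gives the time, the measured TCP pose, the force and the opening at its end, in the units of the state.
- robot.get_obs(): the state, without advancing time (a new reading comes with each control period).
- robot.snapshot(name): name is "scene" or "top" or "wrist"; returns a dict with "color" (480x640x3 uint8, red, green, blue), "intrinsics" (3x3 intrinsics, pixels), "k1" (the pictures are not rectified: a ray, as slopes to the right and down, at radius r is drawn at 1 + k1 r^2 times it, then the intrinsics apply), "eye" and "rotation" of the camera in the world. Camera axes: x right, y down, z forward; pixel columns grow to the right and rows downward; lengths in m; the calibration is good to about 2 mm. A picture is of the moment at which its call begins. There is no depth.
- robot.close_job(): hands the job in, once; it reports no verdict.
The state is a dict: "time": time; "joint_positions": joint angles; "qvel": joint speeds; "joint_torque": joint torques, N m; "tool_pos": TCP position; "ee_rot": TCP orientation; "wrist_force": force on the tool from outside, world axes, zero at the start; "wrist_torque": the same for the moment, N m; "width": finger opening in m.
Only numpy, scipy, OpenCV 4.12 (cv2) and the standard library are available. Lean on these libraries where they do the work, as an engineer would, in place of code of your own. Each camera call takes 0.05 s, during which the arm holds its last target.

## Working session

There is one attempt and no reset: what is moved stays moved. The work goes in short steps, Python scripts to look and compute and a shell command to move; the robot and the scene stay as the last step left them, time stands still between calls to the robot, and variables do not carry over. Pictures are saved under pics/ and viewed, and the job is handed in when it is done.

```bash
ls; mkdir -p pics
python3 - <<'E'
from bench import robot
import cv2, numpy as np
print(robot.get_obs())
for n in ["scene","top","wrist"]:
    s=robot.snapshot(n); cv2.imwrite(f"pics/{n}0.png",s["color"][:,:,::-1])
    print(n,s["intrinsics"].tolist(),s["k1"],s["eye"],np.round(s["rotation"],4).tolist())
E
```

```text
pics
{'time': 0.0, 'joint_positions': array([ 1.16089013e+00,  8.79327262e-02,  1.37223757e+00, -1.21610330e-05,
        1.68360031e+00, -1.03093313e-01]), 'qvel': array([ 1.89202175e-04, -1.05809831e-03,  6.05582364e-04,  3.15000368e-04,
        1.78501332e-05, -3.06344153e-04]), 'joint_torque': array([-1.28003328e-03, -3.40186429e+01, -3.02425289e+01,  7.18337204e-02,
        3.31286550e-02, -1.73275453e-04]), 'tool_pos': array([0.16589743, 0.52380867, 0.20432482]), 'ee_rot': array([-3.14138054e+00,  2.16763674e-03,  1.26398232e+00]), 'wrist_force': array([-0.11958181,  0.13513826, -0.11676267]), 'wrist_torque': array([ 0.00551682,  0.00773806, -0.03905841]), 'width': 0.09385219722386191}
scene [[461.8622381550818, 0.0, 309.8356923255807], [0.0, 461.8622381550818, 237.6454837295475], [0.0, 0.0, 1.0]] 0.037698959404468976 [ 0.07313966 -0.49330162  0.65807109] [-2.2348, 0.0149, -0.7176]
top [[568.8813440391406, 0.0, 326.4474111815243], [0.0, 568.8813440391406, 242.03116646729688], [0.0, 0.0, 1.0]] -0.005229095645331937 [0.40110147 0.05826781 1.07027847] [-2.969, -0.028, -1.5955]
wrist [[397.8663869966391, 0.0, 312.64141390254747], [0.0, 397.8663869966391, 241.80436362831583], [0.0, 0.0, 1.0]] 0.0036592483750827595 [0.09778228 0.54607965 0.3845287 ] [2.8943, 0.003, 1.2641]
```

View pics/scene0.png

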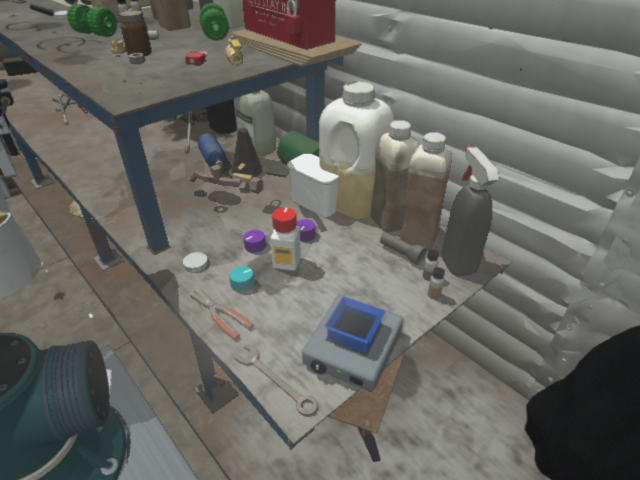

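View pics/top0.png

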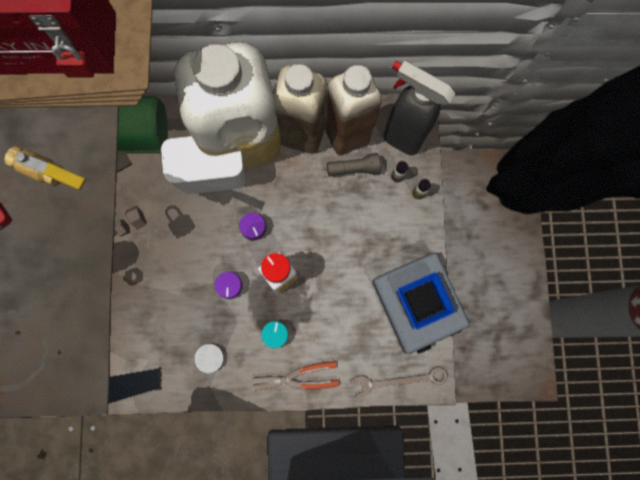

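View pics/wrist0.png

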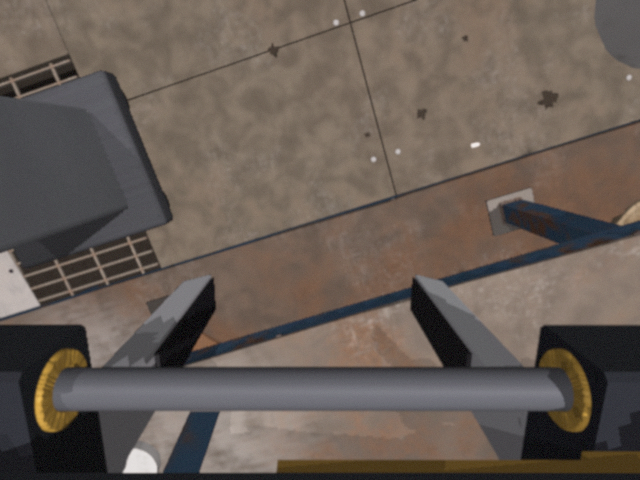

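```bash
cat > h.py <<'E'
from bench import robot
import cv2, numpy as np
from scipy.spatial.transform import Rotation as R
class Cam:
    def __init__(s,name):
        d=robot.snapshot(name); s.img=d["color"][:,:,::-1].copy(); s.K=np.array(d["intrinsics"]); s.k1=d["k1"]
        s.eye=np.array(d["eye"]); s.Rm=R.from_euler('xyz',d["rotation"]).as_matrix()
        s.D=np.array([s.k1,0,0,0,0.])
    def proj(s,P):
        P=np.atleast_2d(np.array(P,float)); Rt=s.Rm.T
        p,_=cv2.projectPoints(P.reshape(-1,1,3),cv2.Rodrigues(Rt)[0],-Rt@s.eye,s.K,s.D); return p.reshape(-1,2)
    def at(s,uv,z):
        u=cv2.undistortPoints(np.array(uv,float).reshape(-1,1,2),s.K,s.D).reshape(-1,2)
        d=np.c_[u,np.ones(len(u))]@s.Rm.T
        return s.eye+d*((z-s.eye[2])/d[:,2])[:,None]
    def crop(s,x0,y0,x1,y1,f,fn):
        cv2.imwrite("pics/"+fn,cv2.resize(s.img[y0:y1,x0:x1],None,fx=f,fy=f,interpolation=cv2.INTER_CUBIC))
E
python3 - <<'E'
from h import *
t=Cam("top"); s=Cam("scene")
for P in [[.166,.524,.2],[0.4,0,0],[0.5,0,0],[0.4,0.1,0]]: print(P,t.proj(P),s.proj(P))
print("cap",t.at([[276,268]],.13),s.at([[285,214]],.13),"cup",t.at([[426,301]],.06))
t.crop(220,200,340,300,6,"t1.png"); t.crop(360,240,480,360,5,"t2.png"); s.crop(240,190,420,390,3.5 and 3,"s1.png")
E
```

```text
[0.166, 0.524, 0.2] [[-15.77921448 517.81996397]] [[ 14.13964228 166.62755599]]
[0.4, 0, 0] [[341.68360906 340.98816419]] [[273.44791698 321.62821175]]
[0.5, 0, 0] [[340.13483284 287.19126106]] [[313.37129702 296.07431554]]
[0.4, 0.1, 0] [[287.72407917 342.33859515]] [[243.03970176 293.44307461]]
cap [[0.52224309 0.1127811  0.13      ]] [[0.52458273 0.11099557 0.13      ]] cup [[ 0.46646012 -0.14903488  0.06      ]]
```

View pics/t1.png

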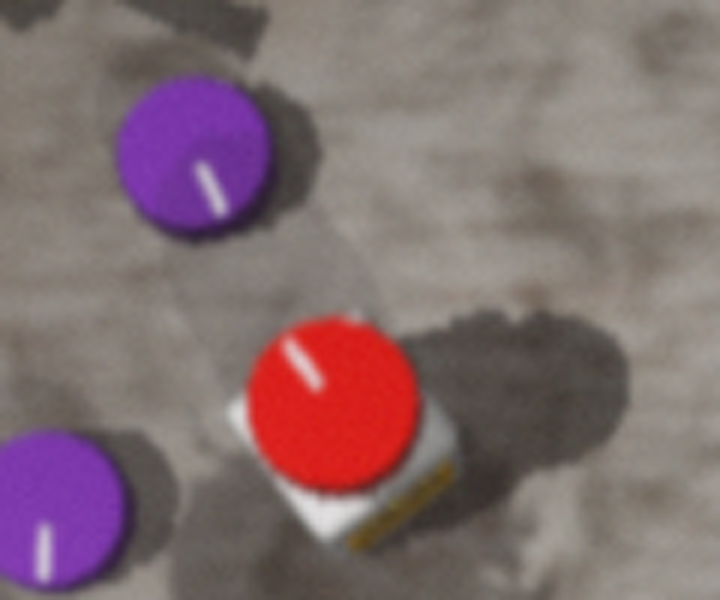

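View pics/t2.png

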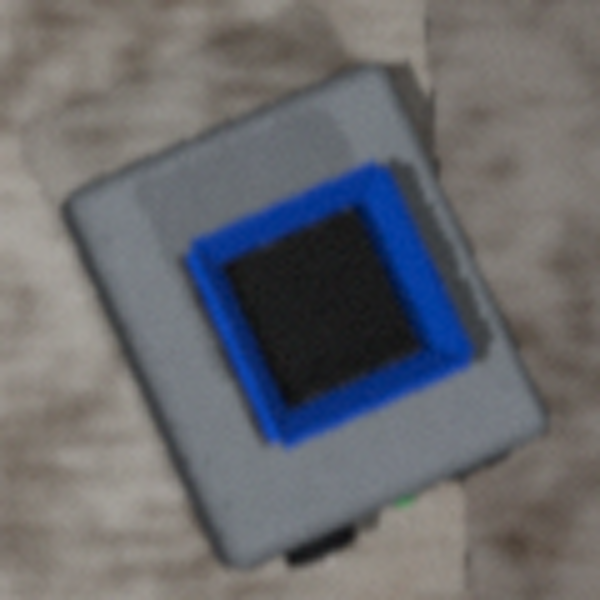

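View pics/s1.png

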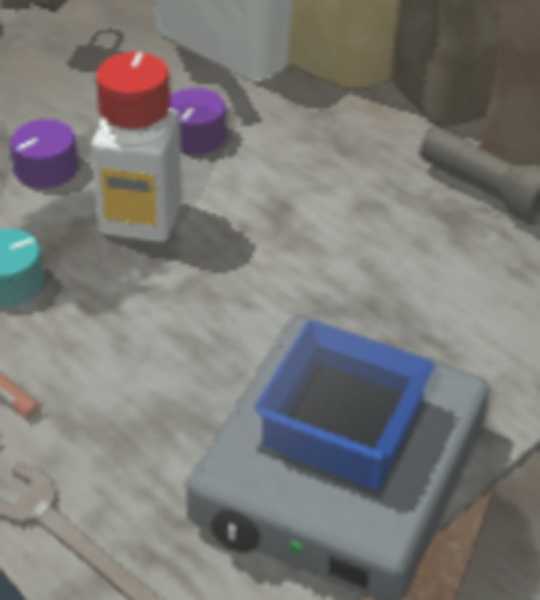

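Run:
```python
from h import *
from scipy.optimize import least_squares
t=Cam("top"); s=Cam("scene")
print("legfoot",s.at([[155,250],[168,243],[310,140]],0)); 
# shelf corner: near corner at scene (117,120); top view (112,413)
P=s.at([[155,250]],0)[0]
for z in [.1,.2,.3,.4]: print(z,s.proj([P[0],P[1],z]),t.proj([P[0],P[1],z]))
print("bench corner",s.at([[291,447]],0),t.at([[113,412],[455,400],[110,100]],0))
# cap via red mask
def mask(c,lo,hi,box):
    h=cv2.cvtColor(c.img,cv2.COLOR_BGR2HSV); m=cv2.inRange(h,lo,hi); z=np.zeros_like(m); x0,y0,x1,y1=box; z[y0:y1,x0:x1]=m[y0:y1,x0:x1]; return z
m=mask(t,(0,150,60),(8,255,255),(240,240,320,300)); cn=max(cv2.findContours(m,0,1)[0],key=cv2.contourArea)
c,r=cv2.minEnclosingCircle(cn); print("cap px",c,r,t.at([c],.128))
q=lambda a,x,y:((a[0]+.5)/6-.5+x,(a[1]+.5)/6-.5+y)
M=t.at([q((318,384),220,200),q((287,343),220,200)],.13); print("mark",M,np.degrees(np.arctan2(*(M[1]-M[0])[[1,0]])))
B=t.at([q((350,548),220,200),q((455,470),220,200)],.05); print(np.degrees(np.arctan2(*(B[1]-B[0])[[1,0]])))
m=mask(t,(100,120,40),(130,255,255),(360,240,480,360)); cn=max(cv2.findContours(m,0,1)[0],key=cv2.contourArea)
rr=cv2.minAreaRect(cn); b=cv2.boxPoints(rr); W=t.at(b,.08); print("cup rect",rr,W,W.mean(0)); d=W[1]-W[0]; print(np.degrees(np.arctan2(d[1],d[0])),np.linalg.norm(d),np.linalg.norm(W[2]-W[1]))
# crop corners t2 and s1
C=t.at([((x+.5)/5-.5+360,(y+.5)/5-.5+240) for x,y in [(378,163),(470,355),(285,445),(192,250)]],.08); print(C,C.mean(0))
d=C-np.roll(C,1,0);print(np.degrees(np.arctan2(d[:,1],d[:,0])))
C=s.at([((x+.5)/3-.5+240,(y+.5)/3-.5+190) for x,y in [(309,322),(434,366),(380,450),(260,408)]],.08); print(C,C.mean(0))
d=C-np.roll(C,1,0);print(np.degrees(np.arctan2(d[:,1],d[:,0])))
m=mask(s,(0,150,60),(8,255,255),(260,200,310,240)); cn=max(cv2.findContours(m,0,1)[0],key=cv2.contourArea);print(cv2.boundingRect(cn))
print(s.proj([[.5222,.1128,.13],[.5222,.1128,.1]]))
```

```text
legfoot [[0.3317402  0.34643713 0.        ]
 [0.36535386 0.34985609 0.        ]
 [0.94853595 0.5238083  0.        ]]
0.1 [[144.44234931 213.46703979]] [[135.81360755 388.29418561]]
0.2 [[132.34229466 171.92987936]] [[115.29578236 393.82961028]]
0.3 [[118.30944672 124.18565718]] [[ 89.31316477 400.83735167]]
0.4 [[101.802873    68.58158961]] [[ 55.34996283 409.99413328]]
bench corner [[ 0.27276227 -0.20788941  0.        ]] [[ 0.28412028  0.41557189  0.        ]
 [ 0.28815249 -0.20496383  0.        ]
 [ 0.88038644  0.44471763  0.        ]]
cap px (275.0295715332031, 267.3078918457031) 14.619635581970215 [[0.5236952  0.11449808 0.128     ]]
mark [[0.52975982 0.11838013 0.13      ]
 [0.54142021 0.12687036 0.13      ]] 36.05932841229271
-54.35829818081598
cup rect ((425.4123840332031, 300.4278564453125), (45.995182037353516, 46.096717834472656), 66.03750610351562) [[ 0.48771437 -0.09161383  0.08      ]
 [ 0.51905621 -0.16763987  0.08      ]
 [ 0.44473345 -0.19610126  0.08      ]
 [ 0.41433065 -0.12073183  0.08      ]] [ 0.46645867 -0.1440217   0.08      ]
-67.59603118094374 0.08223302178467617 0.07958594313788718
[[ 0.51532447 -0.16399109  0.08      ]
 [ 0.44738974 -0.19237851  0.08      ]
 [ 0.41797278 -0.12597989  0.08      ]
 [ 0.48615184 -0.09679549  0.08      ]] [ 0.46670971 -0.14478624  0.08      ]
[ -66.53217276 -157.32174111  113.89505157   23.17359588]
[[ 0.48456118 -0.09573606  0.08      ]
 [ 0.51256371 -0.16682431  0.08      ]
 [ 0.44678113 -0.18764268  0.08      ]
 [ 0.41926826 -0.12452522  0.08      ]] [ 0.46579357 -0.14368207  0.08      ]
[  23.79378579  -68.49991653 -162.43886108  113.55236392]
(273, 208, 23, 15)
[[283.49589559 214.07811699]
 [284.23859206 226.1961954 ]]
```

```bash
python3 -m handwheel '{"delta_pos":[[-52,4.5,-11.5],[-52,4.5,-11.5],[-52,4.5,-11.5],[-52,4.5,-11.5],[-29,53,0],[-29,53,0],[-29,53,0],[-29,53,0]],"rotation":[[0,0,0],[0,0,0],[0,0,0],[0,0,0],[0,0,0],[0,0,0],[0,0,0],[0,0,0]],"claw":[-1,-1,-1,-1,-1,-1,-1,-1]}'
```

```text
time: 1.35
tool_pos: [0.2884, 0.1444, 0.2519]
ee_rot: [3.14, -0.002, 1.264]
wrist_force: [0.5, 2.1, 0.1]
width: 0.0941
```

```bash
python3 -m handwheel '{"delta_pos":[[0,0,0],[0,0,0],[0,0,0],[0,0,0],[0,0,0],[0,0,0],[52,22,0],[52,22,0]],"rotation":[[0,0,0.164],[0,0,0.164],[0,0,0.164],[0,0,0.164],[0,0,0.164],[0,0,0.164],[0,0,0],[0,0,0]],"claw":[-1,-1,-1,-1,-1,-1,-1,-1]}'
python3 - <<'E'
from h import *
w=Cam("wrist"); cv2.imwrite("pics/w1.png",w.img); t=Cam("top"); cv2.imwrite("pics/t3.png",t.img); s=Cam("scene"); cv2.imwrite("pics/s3.png",s.img)
o=robot.get_obs(); print(o["tool_pos"],o["ee_rot"]); print(w.proj([[.523,.1135,.13],[.4663,-.1445,.08]]))
E
```

```text
time: 2.35
tool_pos: [0.4009, 0.1324, 0.2523]
ee_rot: [-3.142, -0.003, 0.281]
wrist_force: [-0.4, 0.2, -0.2]
width: 0.0939
[0.40066318 0.13190794 0.24986167] [-3.14114441  0.00414968  0.27808273]
[[450.97388011 297.63292979]
 [299.96434898 481.73632851]]
```

View pics/w1.png

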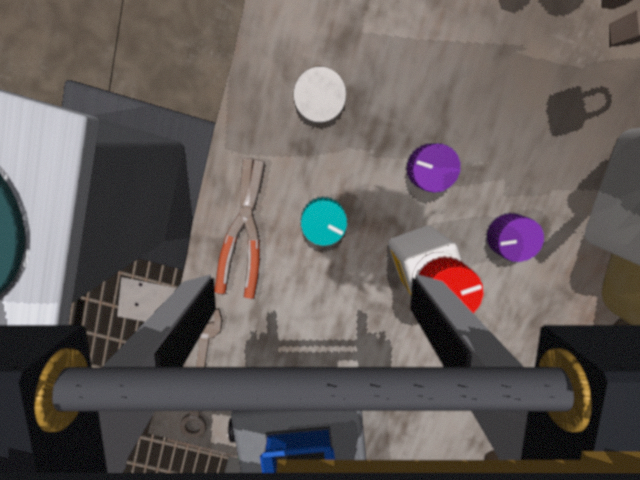

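View pics/s3.png

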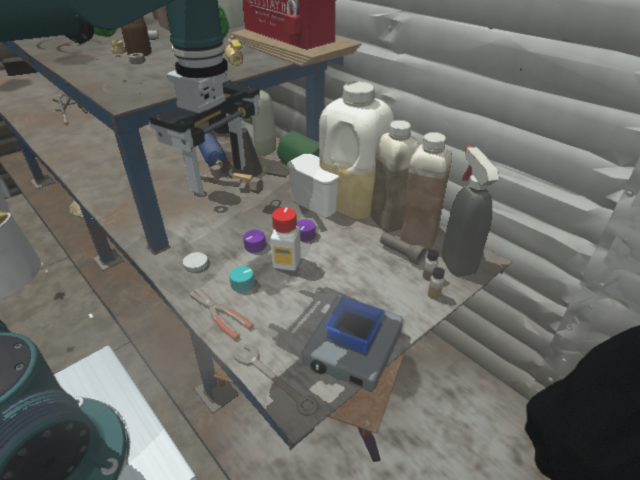

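```bash
python3 -m handwheel '{"delta_pos":[[37.3,17,0],[37.3,17,0],[37.4,17,0],[0,0,40],[0,0,40],[0,0,0],[0,0,0],[0,0,0]],"rotation":[[0,0,0],[0,0,0],[0,0,0],[0,0,0],[0,0,0],[0,0,0],[0,0,0],[0,0,0]],"claw":[-1,-1,-1,-1,-1,-1,-1,-1]}'
python3 - <<'E'
from h import *
w=Cam("wrist"); cv2.imwrite("pics/w2.png",w.img); t=Cam("top"); cv2.imwrite("pics/t4.png",t.img)
for i in range(3):
  o=robot.get_obs(); print(o["tool_pos"],o["ee_rot"])
m=cv2.inRange(cv2.cvtColor(w.img,cv2.COLOR_BGR2HSV),(0,150,60),(8,255,255)); cn=max(cv2.findContours(m,0,1)[0],key=cv2.contourArea); print(cv2.minEnclosingCircle(cn),cv2.boundingRect(cn)); print(w.proj([[.523,.1135,.13]]))
E
```

```text
time: 3.5
tool_pos: [0.5224, 0.1147, 0.1745]
ee_rot: [3.141, -0.005, 0.28]
wrist_force: [0.1, -0.0, -0.6]
width: 0.0938
[0.52223158 0.11457655 0.17370378] [ 3.14100731 -0.00380953  0.28016117]
[0.52223158 0.11457655 0.17370378] [ 3.14100731 -0.00380953  0.28016117]
[0.52223158 0.11457655 0.17370378] [ 3.14100731 -0.00380953  0.28016117]
((317.1458435058594, 258.04193115234375), 42.447654724121094) (277, 216, 81, 85)
[[313.84241249 267.79663096]]
```

View pics/w2.png

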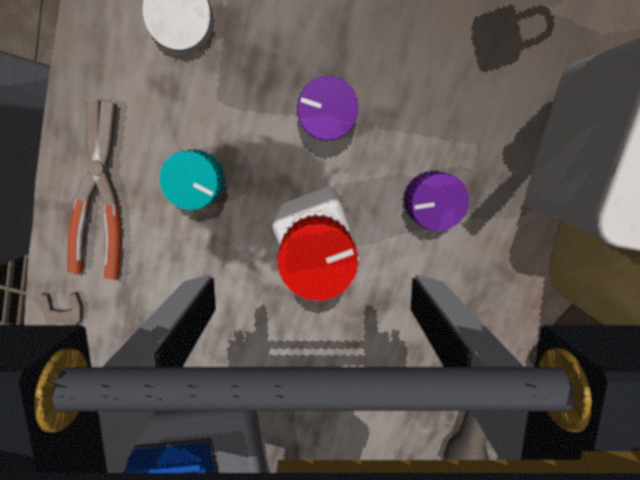

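```bash
python3 -m handwheel '{"delta_pos":[[1.8,-2,24],[0,0,24],[0,0,24],[0,0,0],[0,0,0],[0,0,0],[0,0,0],[0,0,0]],"rotation":[[0,0,0],[0,0,0],[0,0,0],[0,0,0],[0,0,0],[0,0,0],[0,0,0],[0,0,0]],"claw":[-1,-1,-1,-1,1,1,1,1]}'
python3 - <<'E'
from h import *
w=Cam("wrist"); cv2.imwrite("pics/w3.png",w.img); s=Cam("scene"); s.crop(200,120,380,300,3,"s4.png")
for i in range(1):
  o=robot.get_obs(); print(o["tool_pos"],o["ee_rot"],o["width"],o["wrist_force"])
E
```

```text
time: 4.6
tool_pos: [0.5228, 0.1169, 0.1]
ee_rot: [3.142, -0.001, 0.28]
wrist_force: [0.6, -0.7, 0.9]
width: 0.0575
[0.52286427 0.11688579 0.09978403] [ 3.14157465e+00 -1.02207920e-03  2.80019937e-01] 0.04915694501370783 [ 0.97365851 -0.05210596  0.22319924]
```

View pics/w3.png

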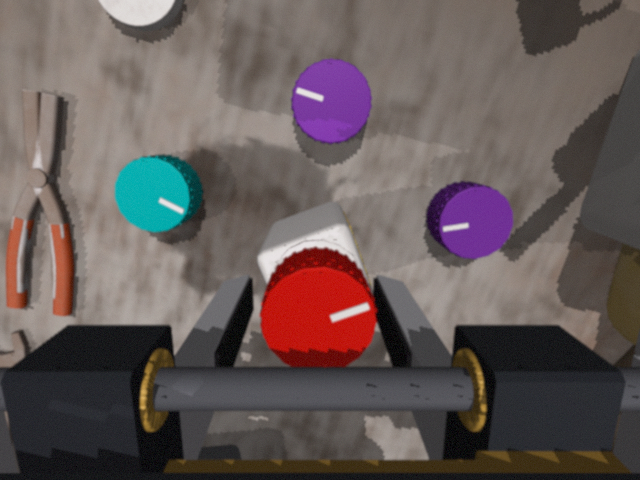

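View pics/s4.png

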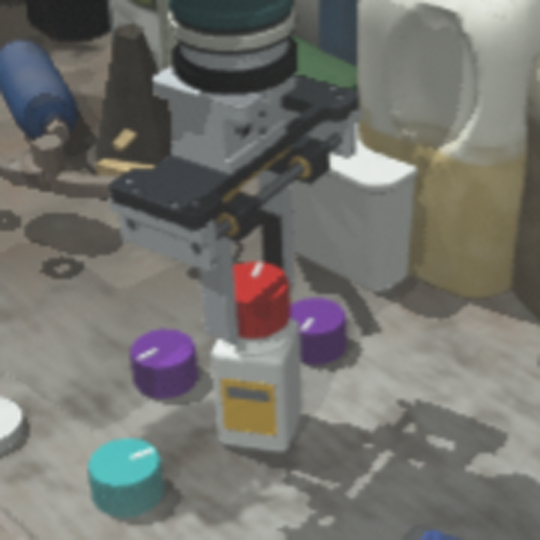

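```bash
python3 -m handwheel '{"delta_pos":[[0,0,0],[0,0,0],[0,0,-20],[0,0,-30],[0,0,-30],[0,0,-30],[0,0,-15],[0,0,0]],"rotation":[[0,0,0],[0,0,0],[0,0,0],[0,0,0],[0,0,0],[0,0,0],[0,0,0],[0,0,0]],"claw":[1,1,1,1,1,1,1,1]}'
python3 - <<'E'
from h import *
s=Cam("scene"); s.crop(200,80,380,300,2.7,"s5.png")
w=Cam("wrist"); cv2.imwrite("pics/w4.png",w.img); 
o=robot.get_obs(); print(o["tool_pos"],o["ee_rot"],o["width"],o["wrist_force"])
E
```

```text
time: 5.7
tool_pos: [0.5227, 0.1168, 0.2246]
ee_rot: [3.142, -0.0, 0.28]
wrist_force: [0.2, -0.4, -3.7]
width: 0.0474
[0.52173301 0.1166985  0.22257226] [-3.14098451  0.00330793  0.28001264] 0.0472155057525616 [ 0.8567749   0.15300371 -4.47125375]
```

View pics/s5.png

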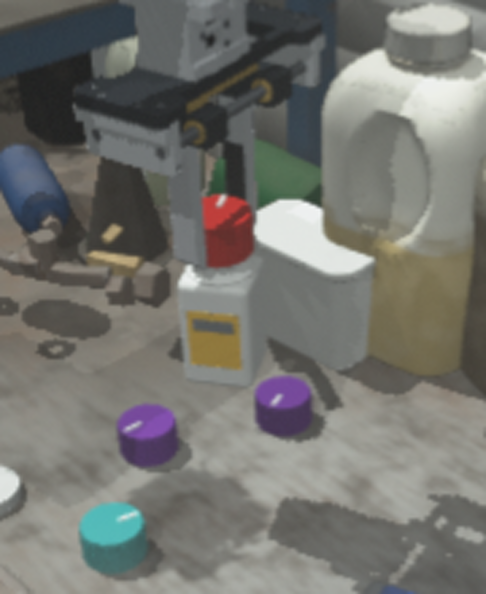

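View pics/w4.png

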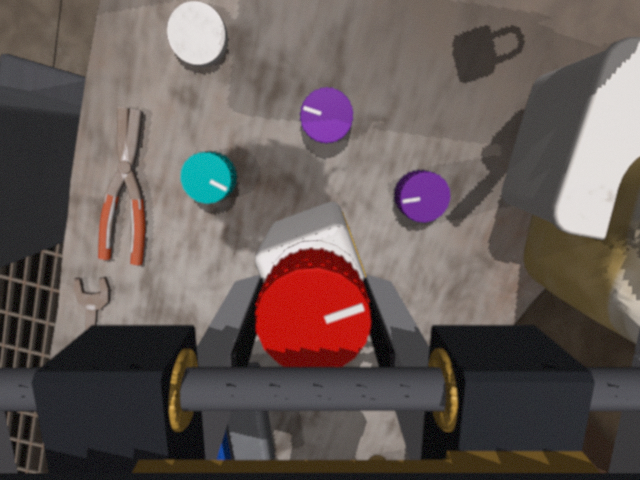

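Run:
```python
from h import *
w=Cam("wrist"); o=robot.get_obs(); T=o["tool_pos"]; Rt=R.from_euler('xyz',o["ee_rot"]).as_matrix()
print(T,o["ee_rot"])
for dy in (-.004,-.002,0,.002,.004): print(dy,w.proj(T+Rt@[0,dy,-.030]))
cc=T+Rt@[0,0,-.03]
for dy in (0,-.003):
  c=cc+Rt@[0,dy,0]; a=np.linspace(0,2*np.pi,60); p=w.proj(c+np.c_[.024*np.cos(a),.024*np.sin(a),0*a]); cv2.polylines(w.img,[p.astype(int).reshape(-1,1,2)],True,(0,255,0) if dy==0 else (255,0,0),1)
w.crop(220,220,420,400,4,"w5.png")
```

```text
[0.52162433 0.11670162 0.22234251] [-3.14089113  0.00375529  0.28001308]
-0.004 [[314.1799389  311.56494554]]
-0.002 [[314.17489281 316.09496878]]
0 [[314.16987836 320.59794455]]
0.002 [[314.16489525 325.07412689]]
0.004 [[314.15994317 329.52376652]]
```

View pics/w5.png

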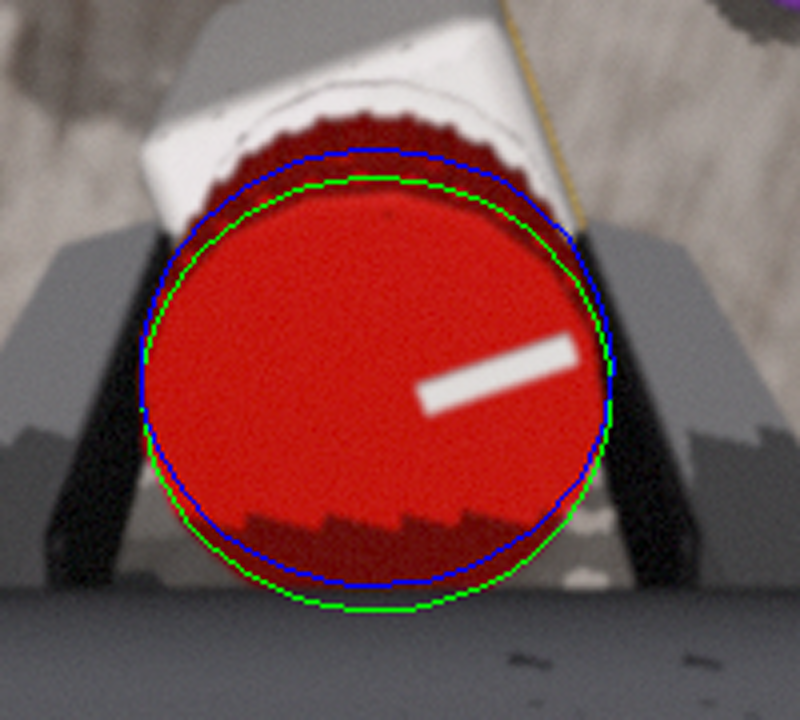

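```bash
python3 -m handwheel '{"delta_pos":[[-10,19,0],[-23,43,0],[-23,43,0],[-23,43,0],[-23,43,0],[-23,43,0],[0,0,0],[0,0,0]],"rotation":[[0,0,0],[0,0,0],[0,0,0],[0,0,0],[0,0,0],[0,0,0],[0,0,0.1135],[0,0,0.1135]],"claw":[1,1,1,1,1,1,1,1]}'
python3 - <<'E'
from h import *
s=Cam("scene"); s.crop(260,180,460,400,2.7,"s6.png")
w=Cam("wrist"); cv2.imwrite("pics/w6.png",w.img); 
t=Cam("top"); t.crop(340,220,500,370,4,"t6.png")
o=robot.get_obs(); print(o["tool_pos"],o["ee_rot"],o["width"],o["wrist_force"])
E
```

```text
time: 6.85
tool_pos: [0.466, -0.1431, 0.2226]
ee_rot: [-3.139, 0.003, 0.047]
wrist_force: [0.8, -0.4, -3.7]
width: 0.0471
[ 0.46644068 -0.14248106  0.22303929] [-3.14032790e+00  2.35280370e-03  5.45585816e-02] 0.0475694381347655 [-0.4688088   0.82843678 -4.01268994]
```

View pics/s6.png

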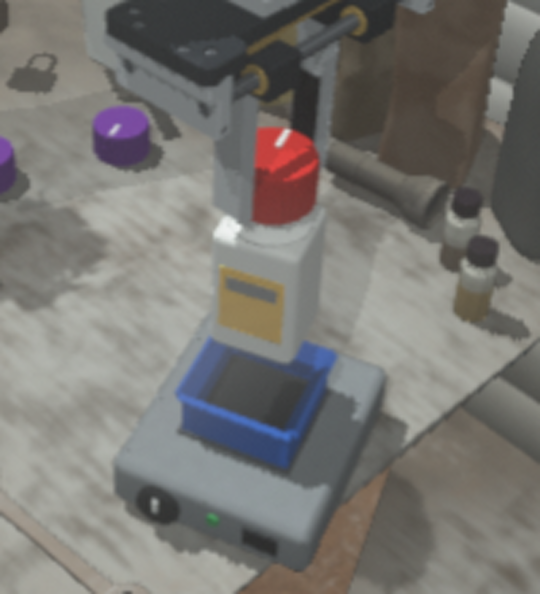

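View pics/t6.png

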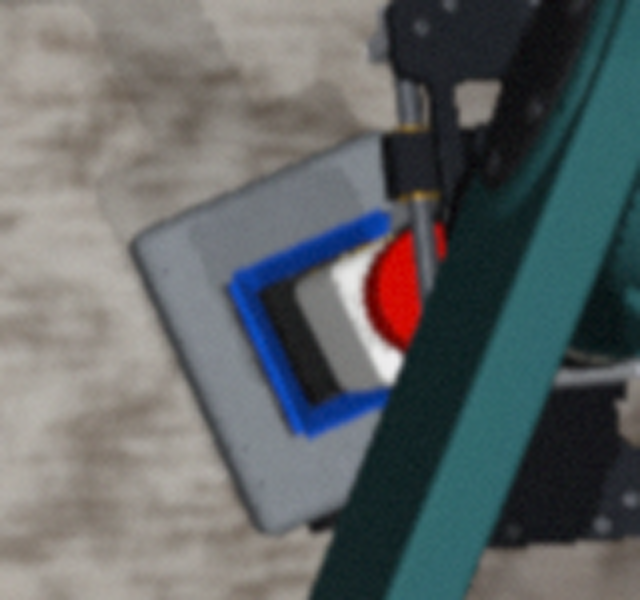

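View pics/w6.png

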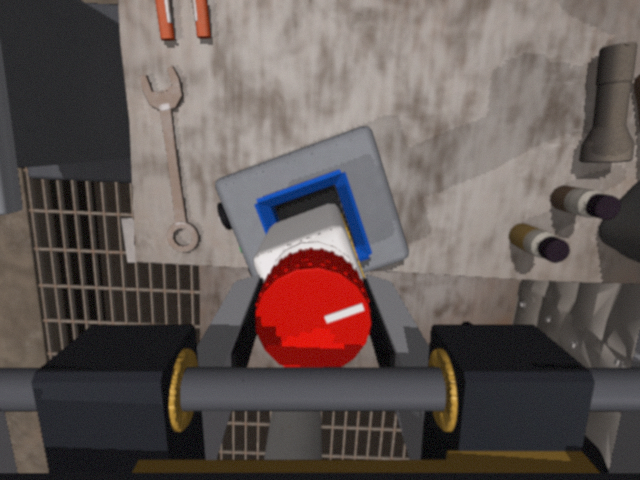

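```bash
cat > ov.py <<'E'
from h import *
def sq(c,h,yaw,z):
    a=np.radians(yaw); M=np.array([[np.cos(a),-np.sin(a)],[np.sin(a),np.cos(a)]])
    p=(M@np.array([[1,1],[-1,1],[-1,-1],[1,-1]]).T*h).T+c; return np.c_[p,np.full(4,z)]
def ov(cup,cy,bot,by,zb,tag):
    for n,box,f in (("wrist",(200,100,440,280),3.2),("top",(340,220,500,370),4),("scene",(260,180,460,400),2.7)):
        c=Cam(n)
        x0,y0,x1,y1=box; im=cv2.resize(c.img[y0:y1,x0:x1],None,fx=f,fy=f,interpolation=cv2.INTER_CUBIC)
        for q,col in ((sq(cup,.040,cy,.08),(0,255,0)),(sq(bot,.026,by,zb),(255,0,255)),(sq(bot,.026,by,zb+.086),(0,255,255))):
            p=(c.proj(q)+.5-[x0,y0])*f-.5; cv2.polylines(im,[p.astype(int).reshape(-1,1,2)],True,col,1)
        cv2.imwrite(f"pics/{tag}_{n}.png",im)
E
python3 - <<'E'
from ov import *
o=robot.get_obs(); T=o["tool_pos"]; print(T,o["ee_rot"])
ov([.4663,-.1445],23,T[:2],23,T[2]-.1,"ov1")
E
```

```text
[ 0.46644068 -0.14248106  0.22303929] [-3.14032790e+00  2.35280370e-03  5.45585816e-02]
```

View pics/ov1_wrist.png

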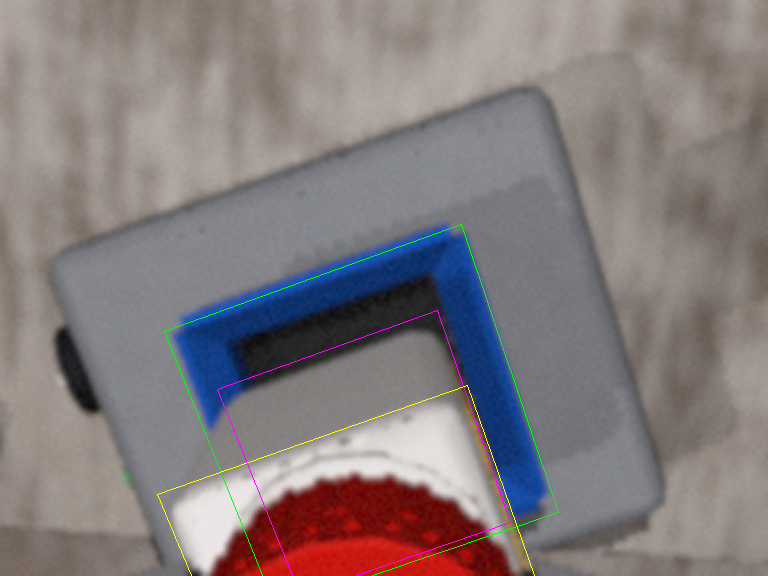

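View pics/ov1_top.png

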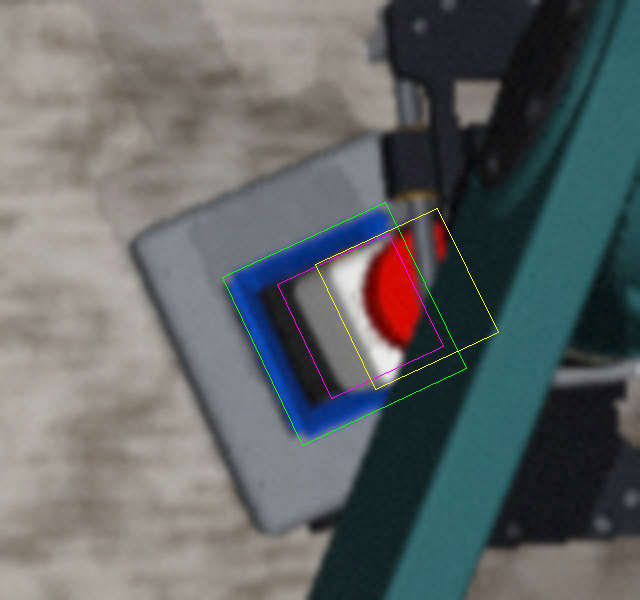

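View pics/ov1_scene.png

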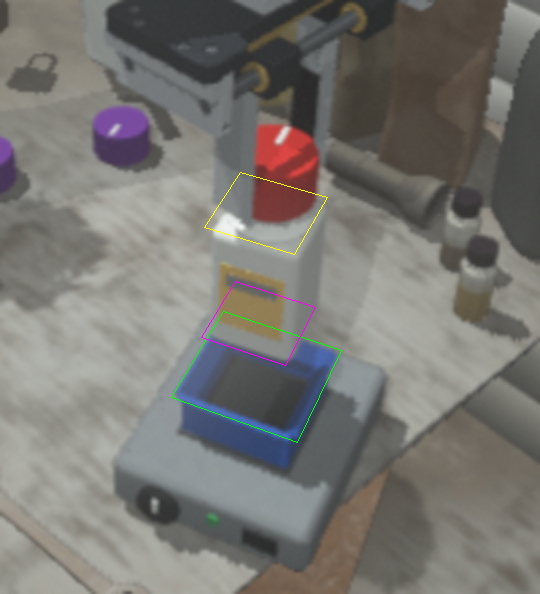

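```bash
python3 -m handwheel '{"delta_pos":[[0,-3,0],[0,0,10],[0,0,15],[0,0,8],[0,0,0],[0,0,0],[0,0,0],[0,0,0]],"rotation":[[0,0,0],[0,0,0],[0,0,0],[0,0,0],[0,0,0],[0,0,0],[0,0,0],[0,0,0]],"claw":[1,1,1,1,1,1,1,1]}'
python3 - <<'E'
from ov import *
o=robot.get_obs(); T=o["tool_pos"]; print(T,o["ee_rot"])
ov([.466,-.1425],22,T[:2]-[0,.002],22,T[2]-.1,"ov2")
E
```

```text
time: 8.15
tool_pos: [0.4672, -0.1397, 0.1919]
ee_rot: [3.141, -0.001, 0.053]
wrist_force: [0.2, 0.7, -2.9]
width: 0.0475
[ 0.46715345 -0.13973651  0.19194729] [ 3.14124142e+00 -8.89400737e-04  5.29741167e-02]
```

View pics/ov2_wrist.png

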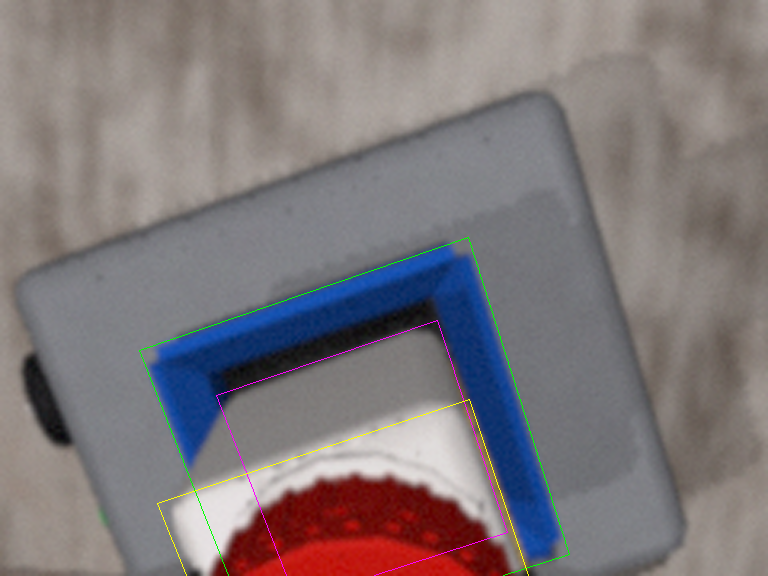

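View pics/ov2_top.png

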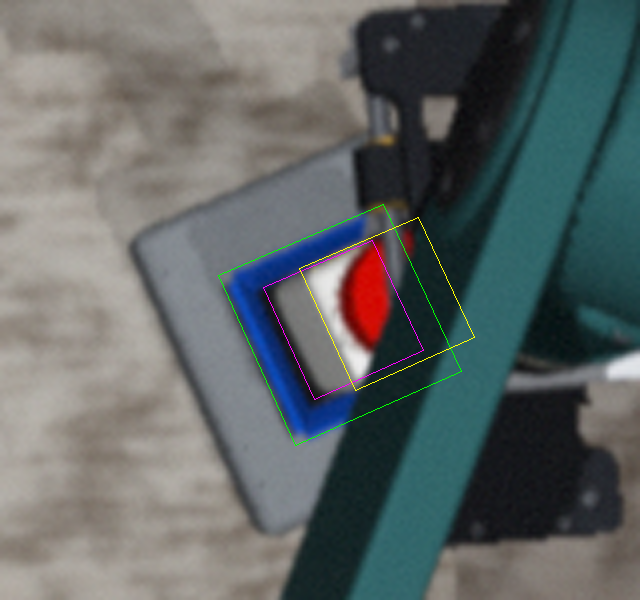

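View pics/ov2_scene.png

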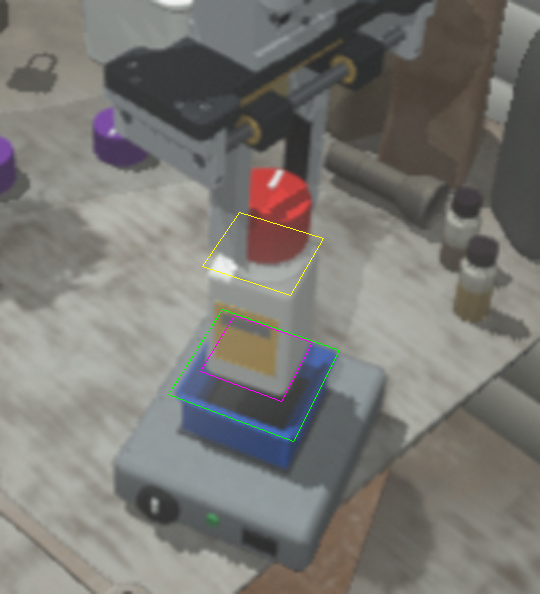

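```bash
python3 -m handwheel '{"delta_pos":[[0,0,5],[0,0,5],[0,0,5],[0,0,5],[0,0,5],[0,0,0],[0,0,0],[0,0,0]],"rotation":[[0,0,0],[0,0,0],[0,0,0],[0,0,0],[0,0,0],[0,0,0],[0,0,0],[0,0,0]],"claw":[1,1,1,1,1,1,1,1]}'
python3 - <<'E'
from ov import *
o=robot.get_obs(); T=o["tool_pos"]; print(T,o["ee_rot"],o["wrist_force"],o["wrist_torque"])
ov([.466,-.1425],22,T[:2]-[0,.001],22,T[2]-.1,"ov3")
E
```

```text
time: 9.3
tool_pos: [0.4671, -0.1397, 0.1668]
ee_rot: [3.141, -0.001, 0.053]
wrist_force: [-0.3, -0.3, -4.0]
width: 0.0478
[ 0.4671065  -0.1396978   0.16678272] [ 3.14139305e+00 -6.38308802e-04  5.29626133e-02] [-0.32950685 -0.34402191 -4.03613139] [-0.05762759  0.08907343 -0.06871381]
```

View pics/ov3_wrist.png

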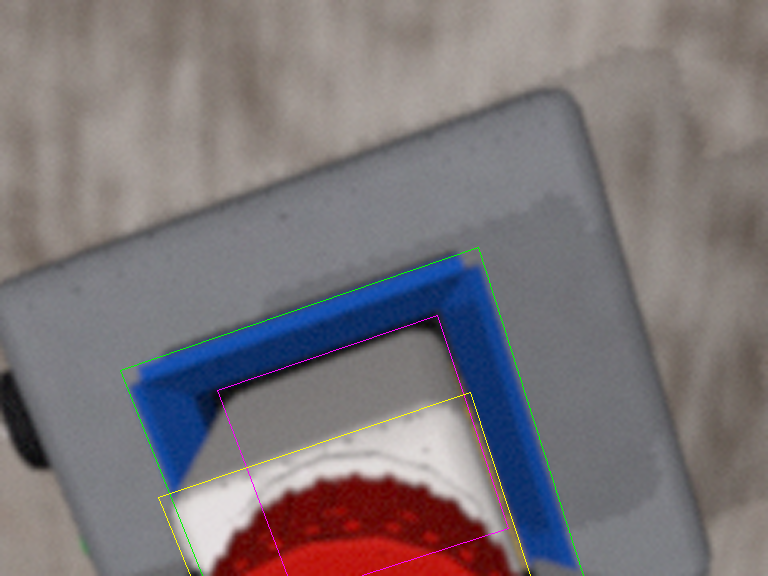

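View pics/ov3_scene.png

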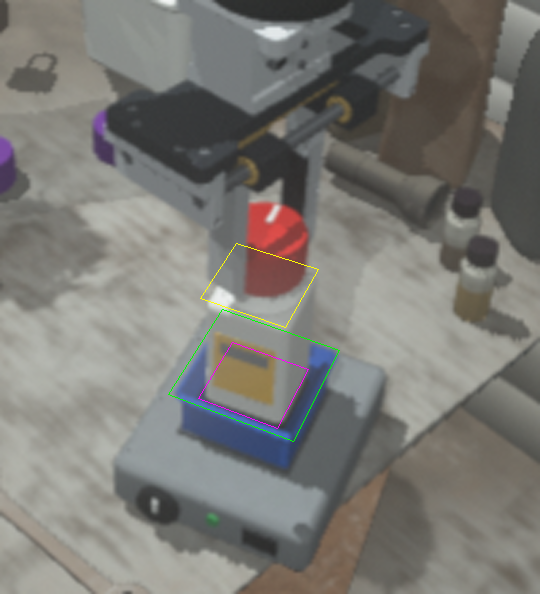

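```bash
python3 -m handwheel '{"delta_pos":[[0,0,4],[0,0,4],[0,0,4],[0,0,4],[0,0,3],[0,0,1],[0,0,0],[0,0,0]],"rotation":[[0,0,0],[0,0,0],[0,0,0],[0,0,0],[0,0,0],[0,0,0],[0,0,0],[0,0,0]],"claw":[1,1,1,1,1,1,1,1]}'
python3 - <<'E'
from ov import *
o=robot.get_obs(); T=o["tool_pos"]; print(T,o["ee_rot"],o["wrist_force"],o["wrist_torque"])
ov([.466,-.1425],22,T[:2]-[0,.001],22,.052,"ov4")
E
```

```text
time: 10.45
tool_pos: [0.4677, -0.14, 0.1481]
ee_rot: [3.14, -0.003, 0.053]
wrist_force: [-1.0, 0.5, 6.4]
width: 0.0469
[ 0.46770844 -0.1400264   0.14806107] [ 3.14020173e+00 -2.73891316e-03  5.29735315e-02] [-1.01407692  0.48940277  6.412333  ] [-0.05445467  0.15926793  0.02016333]
```

View pics/ov4_scene.png

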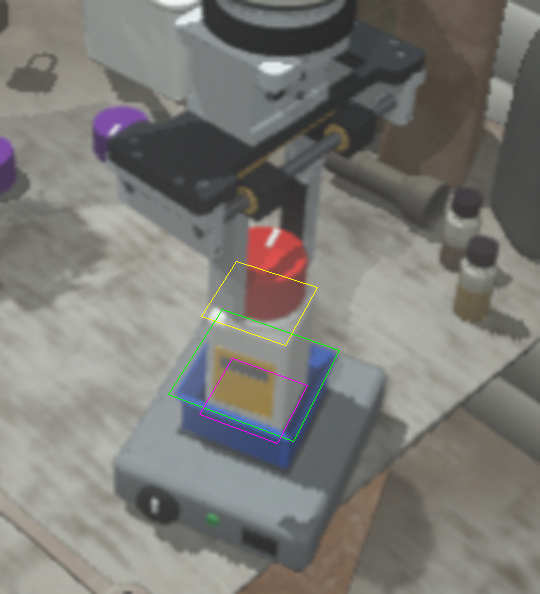

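```bash
python3 -m handwheel '{"delta_pos":[[0,0,2],[0,0,2],[0,0,1],[0,0,0],[0,0,0],[0,0,0],[0,0,0],[0,0,0]],"rotation":[[0,0,0],[0,0,0],[0,0,0],[0,0,0],[0,0,0],[0,0,0],[0,0,0],[0,0,0]],"claw":[1,1,1,1,1,1,1,1]}'
```

```text
time: 11.6
tool_pos: [0.468, -0.1402, 0.1444]
ee_rot: [3.139, -0.004, 0.053]
wrist_force: [-2.6, 1.3, 11.1]
width: 0.0473
```

```bash
python3 -m handwheel '{"delta_pos":[[0,0,1.5],[0,0,1.5],[0,0,1],[0,0,0],[0,0,0],[0,0,0],[0,0,0],[0,0,0]],"rotation":[[0,0,0],[0,0,0],[0,0,0],[0,0,0],[0,0,0],[0,0,0],[0,0,0],[0,0,0]],"claw":[1,1,1,1,1,1,1,1]}'
python3 - <<'E'
from ov import *
o=robot.get_obs(); T=o["tool_pos"]; print(T,o["ee_rot"],o["wrist_force"],o["wrist_torque"])
ov([.466,-.1425],22,T[:2]-[0,.001],22,.052,"ov5")
E
```

```text
time: 12.6
tool_pos: [0.469, -0.1406, 0.1442]
ee_rot: [3.137, -0.008, 0.053]
wrist_force: [-5.0, 1.8, 22.7]
width: 0.0474
[ 0.46897148 -0.14058367  0.14420414] [ 3.13730843 -0.00798115  0.05313583] [-4.97486694  1.78728798 22.68146191] [ 2.36618477e-01  1.15852664e+00 -9.01832419e-04]
```

View pics/ov5_wrist.png

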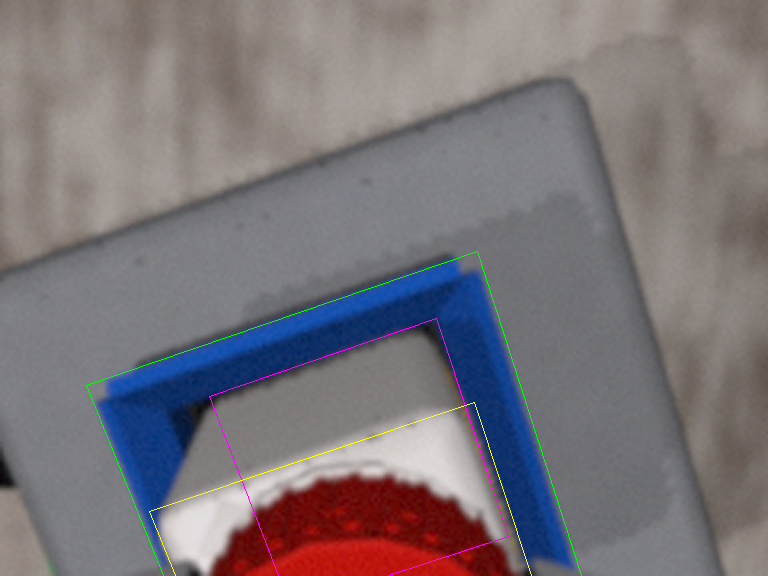

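View pics/ov5_scene.png

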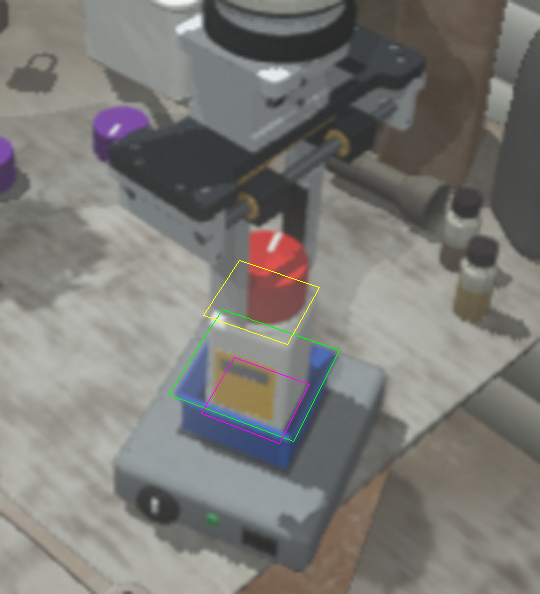

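```bash
python3 -m handwheel '{"delta_pos":[[-1.5,0,-0.5],[0,0,0],[0,0,0],[0,0,0],[0,0,0],[0,0,0],[0,0,0],[0,0,0]],"rotation":[[0,0,0],[0,0,-0.16],[0,0,-0.16],[0,0,-0.16],[0,0,-0.16],[0,0,-0.16],[0,0,-0.16],[0,0,-0.16]],"claw":[1,1,1,1,1,1,1,1]}'
python3 - <<'E'
from ov import *
o=robot.get_obs(); T=o["tool_pos"]; print(T,o["ee_rot"],o["wrist_force"],o["wrist_torque"])
w=Cam("wrist"); cv2.imwrite("pics/w7.png",w.img)
s=Cam("scene"); s.crop(260,180,460,400,2.7,"s7.png")
E
```

```text
time: 13.75
tool_pos: [0.4687, -0.1411, 0.1443]
ee_rot: [3.13, 0.0, 1.178]
wrist_force: [-1.3, 1.2, 19.1]
width: 0.0472
[ 0.46865058 -0.14113764  0.1442564 ] [3.12975092e+00 2.53328086e-04 1.17814369e+00] [-1.34323576  1.21015928 19.11881111] [ 0.02018632  0.37770214 -0.11126844]
```

View pics/w7.png

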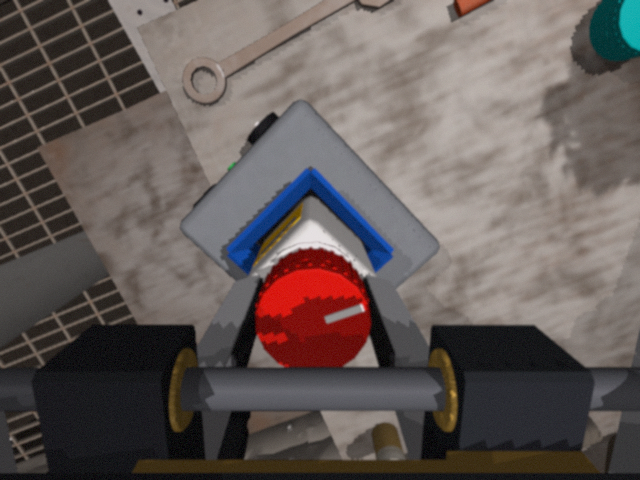

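View pics/s7.png

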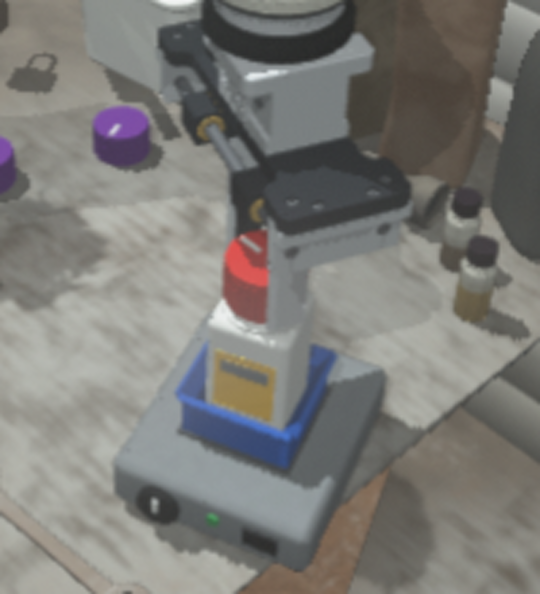

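```bash
python3 -m handwheel '{"delta_pos":[[0,0,-4],[0,0,-4],[0,0,-4],[0,0,-4],[0,0,-5],[0,0,-5],[0,0,-5],[0,0,0]],"rotation":[[0,0,0],[0,0,0],[0,0,0],[0,0,0],[0,0,0],[0,0,0],[0,0,0],[0,0,0]],"claw":[1,1,1,1,1,1,1,1]}'
python3 - <<'E'
from ov import *
o=robot.get_obs(); T=o["tool_pos"]; print(T,o["ee_rot"],o["wrist_force"],o["wrist_torque"])
s=Cam("scene"); s.crop(260,180,460,400,2.7,"s8.png")
w=Cam("wrist"); cv2.imwrite("pics/w8.png",w.img)
E
```

```text
time: 14.85
tool_pos: [0.465, -0.1395, 0.1686]
ee_rot: [-3.14, -0.0, 1.173]
wrist_force: [-0.4, 0.3, -0.4]
width: 0.0471
[ 0.4649691  -0.13946443  0.1685874 ] [-3.14000367e+00 -1.71348206e-04  1.17304164e+00] [-0.40443871  0.25221902 -0.37932854] [-0.01698789 -0.01350645  0.01796703]
```

View pics/s8.png

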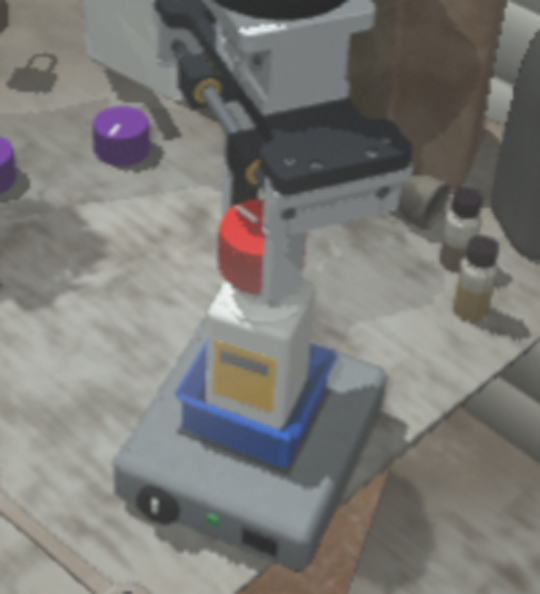

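View pics/w8.png

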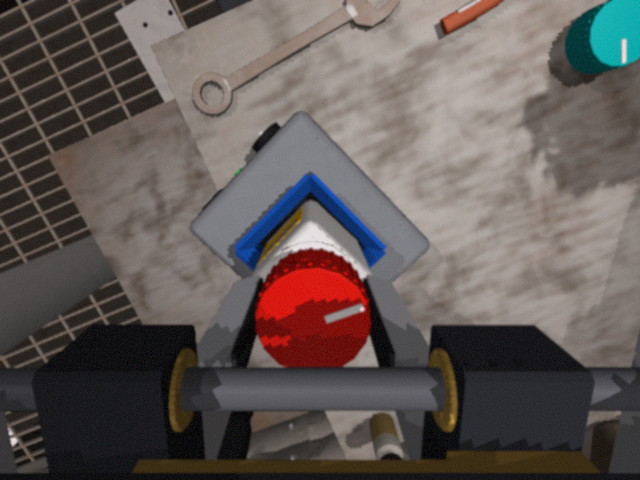

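```bash
python3 -m handwheel '{"delta_pos":[[0,0,-6],[0,0,-10],[0,0,-12],[0,0,-12],[0,0,-8],[0,0,0],[0,0,0],[0,0,0]],"rotation":[[0,0,0],[0,0,0],[0,0,0],[0,0,0],[0,0,0],[0,0,0],[0,0,0],[0,0,0]],"claw":[1,1,1,1,1,1,1,1]}'
python3 - <<'E'
from ov import *
o=robot.get_obs(); T=o["tool_pos"]; print(T,o["ee_rot"],o["wrist_force"],o["wrist_torque"],o["width"])
ov([.466,-.1425],22,np.array([.466,-.1425]),22,.06,"ov9")
E
```

```text
time: 15.95
tool_pos: [0.4651, -0.1396, 0.2163]
ee_rot: [-3.14, -0.0, 1.173]
wrist_force: [0.3, 0.2, -0.5]
width: 0.0474
[ 0.46513016 -0.13959179  0.21629972] [-3.14034756e+00 -1.12624142e-04  1.17290562e+00] [ 0.29009385  0.20179108 -0.54912512] [ 0.01627862  0.00889027 -0.01612505] 0.04744882335128883
```

View pics/ov9_scene.png

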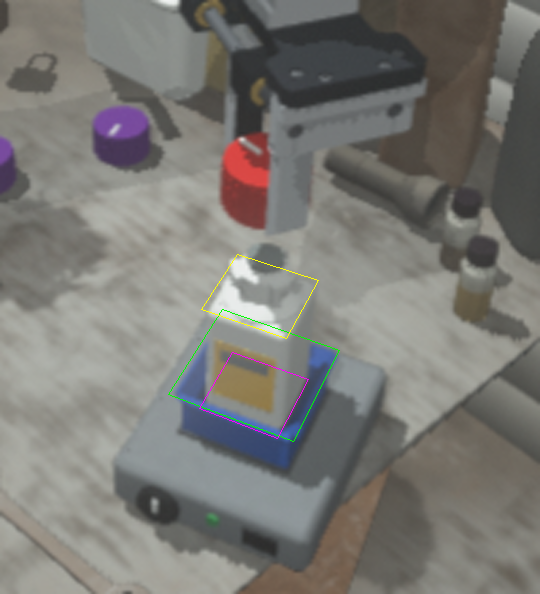

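View pics/ov9_wrist.png

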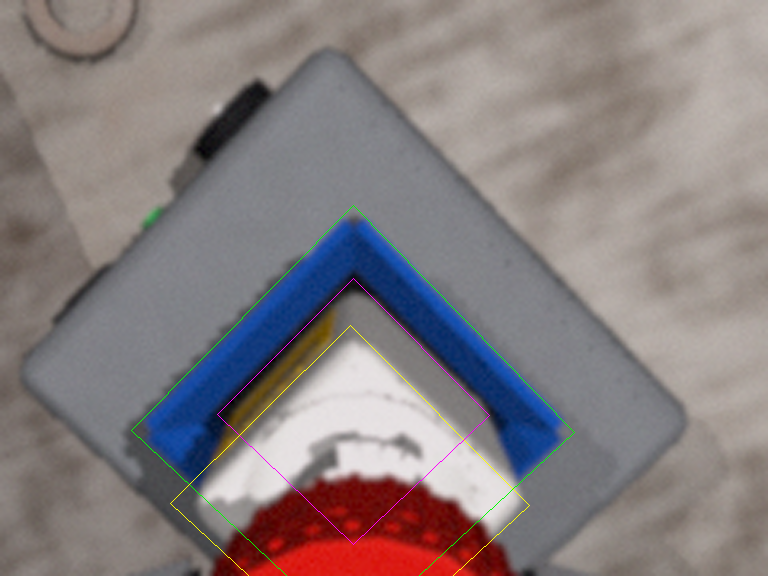

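Run:
```python
from h import *
o=robot.get_obs(); print(np.abs(o["qvel"]).max(),o["width"],o["time"])
print(robot.close_job())
```

```text
0.002174734354740727 0.04708127787399417 16.1
the job is handed in; nothing more can be done
None
```

I stood the bottle in the mixer cup by its cap, pressed it down, unscrewed the cap and lifted it off. The job was handed in at 16.1 s, holding the cap about 56 mm above its shut height. No verdict was reported.

- **Pressing:** I pushed down until the arm hit a firm stop, at about 15 mm of travel and 23 N. That matches the cap's 7 mm plus the pad's 8 mm. I held it there for over 0.6 s; the pad itself was not read directly, only inferred from this.
- **Cap:** I turned it about 64° anticlockwise while still pushing with about 19 N. The white mark stayed put between the fingers, so the cap did not slip. On lifting, the bottle's weight of about 4 N was no longer on the wrist.
- **Last checks:** The pictures show the open bottle standing upright in the cup and the cap in the fingers, opening 47 mm. The arm was practically still. I kept the arm away from the vials and the lamp, and they look undisturbed in the last scene picture; the tape roll lies outside that crop, so I did not re-check it.
- **Disagreement:** The cameras and the arm's own position differed by about 2 to 5 mm in y. I settled it with the wrist camera, shifting the bottle about 3 mm before lowering it into the cup.

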